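Run home and proof the guide-rail clamps on a vanity top

ROBOT

A 6-joint arm with a two-finger parallel gripper is mounted at the origin on the work surface. World frame = base frame: x ahead of the robot, y to its left, z up, the work surface at z = 0. Lengths are in m, angles in rad, forces in N, time in s.
With the tool pointing down it reaches from about 0.275 to 1 m from the base axis. Payload 8.4 kg.
Tool frame: the origin (TCP) lies on the centre line of the jaws, within the pads' length; the fingertips stand 17 mm ahead of it and the grasp point (between the pads) lies 2 mm behind it (bot.tcp_to_tips is the y of the fingertips in the tool frame, in m); y points along the fingers, z is the direction in which the jaws open and shut, and the axes are right-handed (so a half turn about y gives the same grasp; the last joint's range is limited). The gripper opens to 85 mm and grips with 20 to 120 N. Pads are 22 mm wide; open, the fingers measure 114 mm over their backs; the gripper's body (76 mm by 85 mm) begins 54 mm behind the grasp point. The pads swing forward as they close: fully open they stand 13 mm farther back than shut.
Start: joints at [1.311, 0.353, 1.633, -0, 1.155, -0.002], TCP at [0.159, 0.604, 0.215] pointing down, gripper open.
Joint ranges: [-2.63, 2.63], [-0.92, 2.1], [0.06, 2.66], [-1.3, 4.44], [0, 2.69], [-3.02, 3.02]. Speed limits (rad/s): [2.22, 2.22, 2.79, 3.14, 3.14, 3.14].

INTERFACE

Orientations are given as a unit quaternion [x, y, z, w].
In Python, from workcell import bot, hand, kinematics, get_obs, vision, hand_in gives the robot as it stands. The module is installed in compiled form; this text tells all that it offers. Calls block until the motion is done:
- bot.reach(position, orientation): joint-space move of the TCP to a pose.
- bot.servo_line(position, ori=None, velocity=0.15): straight line of the TCP; ori=None keeps the orientation; velocity is the mean speed in m/s.
- bot.goto_joints(angles): joint-space move.
- hand.move_gripper(opening, strength=None): finger opening in m; strength is the grip in N (None keeps the last); returns when the fingers have stopped.
- bot.dwell(seconds).
- kinematics.solve_ik(position, orientation): joint angles nearest the present ones, or None.
- get_obs(): the state.
- vision.read_camera(name): name is "scene" or "top"; returns a dict with "frame" (400x640x3 uint8, red, green, blue), "intrinsics" (3x3 intrinsics, pixels), "dist" ([k1, k2, p1, p2, k3] as OpenCV has them; the pictures are not rectified), "view" (4x4, takes a point from world to camera coordinates). Camera axes: x right, y down, z forward; pixel columns grow to the right and rows downward; lengths in m; the calibration is good to about 2 mm. A picture is of the moment at which its call begins. There is no depth.
A pose or a line that the arm cannot do raises bot.IKError and nothing moves.
- hand_in(): hands the job in, once; it reports no verdict.
The state is a dict: "time_s": time; "joint_pos": joint angles; "joint_vel": joint speeds; "joint_efforts": joint torques, N m; "position": TCP position; "orientation": TCP orientation; "wrist_force": force on the tool from outside, world axes, zero at the start; "ft_torque": the same for the moment, N m; "gripper_width": finger opening in m.
Only numpy, scipy, OpenCV 4.12 (cv2) and the standard library are available. Lean on these libraries where they do the work, as an engineer would, in place of code of your own. Each camera call takes 0.05 s, during which the arm holds its last target.

TASK

The blue G-clamp on the guide rail was left slack. Push on a ball end of its bar to turn the screw clockwise (seen from above) until it comes up hard and turns no further, then prove it: keep leaning on the ball end the same way with about 14 N (11 at least, never over 18, or the stone cracks) for about a second without it giving. Because tightening one clamp can ease its neighbour, then prove the grey clamp, which is already tight, in the same way; back away from both, leaving the screws tight and everything lying on the stone where it is.

Things in the scene. Friction and masses are not known exactly. Their poses are not given: they have to be found in the camera images.
- blue_screw_head (a point): Blue G-clamp (the slack one): point on the vertical screw axis at the height of the tommy bar, 218 mm above the bench. The clamp's upright cast frame straddles the front edge of the stone: boss 32 mm across round the screw, its top 45 mm below the bar; upper jaw and spine reach 86 mm from the axis towards the robot, also at least 49 mm below the bar. Only the screw head (19 mm across, 12 mm above the bar's axis) stands above the bar.
- blue_bar_end1 (a point): Centre of the steel ball (14 mm across) on one end of the blue clamp's straight horizontal tommy bar (8 mm thick), 65 mm from the screw axis. It goes round with the screw.
- blue_bar_end2 (a point): Centre of the like ball on the other end of the same bar, 65 mm from the axis on the opposite side.
- blue_pad_face (a point): Middle of the underside of the blue clamp's swivel pad, on the screw axis: 98.0 mm below blue_screw_head when hard down on the rail. The screw has a 2 mm thread (0.32 mm per radian) and starts slack by 0.4 to 1.0 rad (23 to 57 degrees), so the gap is far smaller than the reading's noise, and at what bar angle the screw comes up hard differs each time: it must be felt. Friction while turning is about 0.1 N m, 1.5 N at a ball; at the hard stop it stops dead.
- blue_bar (a joint): Springing of the blue clamp's bar under load, rad: 0 unloaded, positive when it is pushed clockwise against a screw that holds; 0.001 rad per 0.92 N on a ball end (0.0119 at 11 N, 0.0195 at 18 N), finer than the reading's noise.
- grey_screw_head (a point): Grey G-clamp (already tight), same size and shape as the blue one: point on its vertical screw axis at the height of the bar.
- grey_bar_end1 (a point): Centre of the ball on one end of the grey clamp's bar, 65 mm from the axis.
- grey_bar_end2 (a point): Centre of the ball on the other end of the grey clamp's bar.
- grey_pad_face (a point): Middle of the underside of the grey clamp's pad, 98.0 mm below grey_screw_head, hard down on the rail from the start. Same thread and friction, so a push the wrong way (anticlockwise) would turn it loose.
- grey_bar (a joint): Springing of the grey clamp's bar under load, rad: 0 unloaded, positive when it is pushed clockwise against a screw that holds; 0.001 rad per 0.92 N on a ball end (0.0119 at 11 N, 0.0195 at 18 N), finer than the reading's noise.
- slab: White stone vanity top 460 x 920 x 30 mm (long side across the robot's front) with a sink cut-out, lying on battens, its top 100 mm above the bench; fixed. An aluminium guide rail 60 x 20 mm runs along its front edge, under the clamp pads. Origin: bench height under the middle of the top.
- cup_wheel: Dark steel cup grinding wheel, 100 mm across, 32 mm high, lying on the stone; origin centre of its underside. Leave alone.
- pad_yellow: Yellow and black polishing disc, 100 mm across, 8 mm thick, on the stone. Leave alone.
- tape_roll: Orange roll, 90 mm across, 25 mm high, on the stone. Leave alone.
- wax_block: Red wax stick 18 x 90 x 14 mm on the stone between the clamps, behind the rail. Leave alone.

How it is judged:
On the way, in this order (a step that is already met when the one before it is completed fails the run):
1. the blue clamp's screw is home and its bar carries a proof push of at least 11 N on the ball end (0.7 N m) without a break for 0.8 s (a screw still turning carries only 1.5 N) (value of joint blue_bar above 0.0115 rad), for 0.8 s.
2. the grey clamp's screw then holds the same proof push for 0.8 s (value of joint grey_bar above 0.0115 rad), for 0.8 s.
At the end, for the whole second after the job is handed in: both screws are still home (backed off by less than 0.02 mm of thread, 3.6 degrees of turn) and their bars are no longer loaded (z of blue_pad_face in the frame of blue_screw_head below -0.09798 m and value of joint blue_bar between -0.006 and 0.006 rad and z of grey_pad_face in the frame of grey_screw_head below -0.09798 m and value of joint grey_bar between -0.006 and 0.006 rad); the robot touches nothing.
It fails at once if the blue clamp is over-tightened (more than 18.7 N on a ball end, 1.2 N m) (value of joint blue_bar above 0.0203 rad).
It fails at once if the grey clamp is over-tightened (more than 18.7 N on a ball end, 1.2 N m) (value of joint grey_bar above 0.0203 rad).
It fails at once if the tight grey clamp is turned loose (backed off more than 3.6 degrees) (z of grey_pad_face in the frame of grey_screw_head above -0.09798 m).
It fails at once if a thing lying on the stone (wax stick, cup wheel, disc, roll) is moved more than 20 mm (distance of any of cup_wheel, pad_yellow, tape_roll, wax_block from where it was at the start of the episode above 0.02 m).
It also fails if it takes over 67 s, if anything falls off the work surface, if the arm or the gripper's body presses on something with over 40 N, if the wrist force passes 120 N, or if a joint passes its speed limit or range.

## Working session

There is one attempt and no reset: what is moved stays moved. The work goes in short steps, each a Python script; the robot and the scene stay as the last script left them, time stands still between calls to the robot, and variables do not carry over. Pictures are saved under pics/ and viewed, and the job is handed in when it is done.

```bash
mkdir -p pics; ls; python3 - <<'E'
from workcell import bot, hand, kinematics, get_obs, vision
import cv2,numpy as np
o=get_obs()
print({k:np.round(v,3) for k,v in o.items()}, bot.tcp_to_tips)
for n in("scene","top"):
    r=vision.read_camera(n)
    cv2.imwrite(f"pics/{n}0.png",r["frame"][:,:,::-1])
    np.savez(f"pics/{n}0.npz",**{k:np.array(v) for k,v in r.items()})
    print(n,r["intrinsics"],r["dist"],np.round(r["view"],4))
E
```

```text
pics
{'time_s': np.float64(0.0), 'joint_pos': array([ 1.311,  0.354,  1.634,  0.   ,  1.155, -0.002]), 'joint_vel': array([ 0.   ,  0.001,  0.002, -0.001, -0.001, -0.002]), 'joint_efforts': array([ 0.0000e+00, -6.0525e+01, -3.4207e+01,  0.0000e+00,  9.0000e-03,
        0.0000e+00]), 'position': array([0.159, 0.604, 0.214]), 'orientation': array([ 0.702, -0.091,  0.091, -0.701]), 'wrist_force': array([ 0.132, -0.102,  0.81 ]), 'ft_torque': array([ 0.02 ,  0.015, -0.024]), 'gripper_width': np.float64(0.086)} 0.017
scene [[484.95253743   0.         320.56878342]
 [  0.         484.95253743 200.35217793]
 [  0.           0.           1.        ]] [-0.05461522  0.          0.          0.          0.        ] [[-0.8219  0.5694 -0.0116  0.4453]
 [ 0.3546  0.4958 -0.7927 -0.1289]
 [-0.4457 -0.6557 -0.6094  1.5362]
 [ 0.      0.      0.      1.    ]]
top [[413.75618426   0.         320.37873785]
 [  0.         413.75618426 200.9429622 ]
 [  0.           0.           1.        ]] [-0.05256041  0.          0.          0.          0.        ] [[ 0.0249 -0.9996 -0.0163  0.0441]
 [-0.9961 -0.0234 -0.0855  0.6104]
 [ 0.0851  0.0184 -0.9962  1.0031]
 [ 0.      0.      0.      1.    ]]
```

View pics/scene0.png

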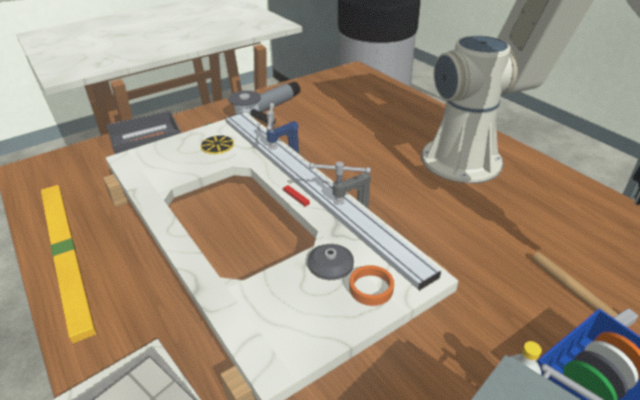

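View pics/top0.png

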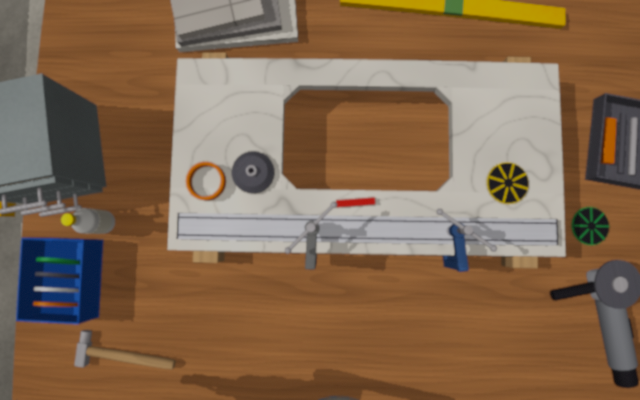

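```bash
python3 - <<'E'
import cv2,numpy as np
t=cv2.imread("pics/top0.png");s=cv2.imread("pics/scene0.png")
def crop(im,x,y,w,h,f):return cv2.resize(im[y:y+h,x:x+w],None,fx=f,fy=f,interpolation=cv2.INTER_CUBIC)
a=crop(t,270,180,133,100,6);cv2.imwrite("pics/c1.png",a)
cv2.imwrite("pics/c2.png",crop(t,415,185,133,100,6))
cv2.imwrite("pics/c3.png",crop(s,290,140,100,75,8))
cv2.imwrite("pics/c4.png",crop(s,220,85,100,75,8))
E
```

```text
(no output)
```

View pics/c1.png

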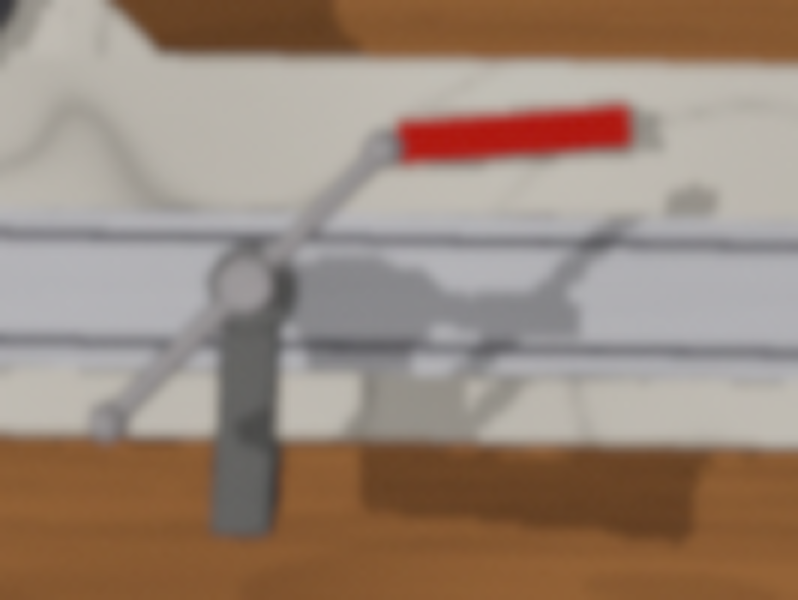

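View pics/c2.png

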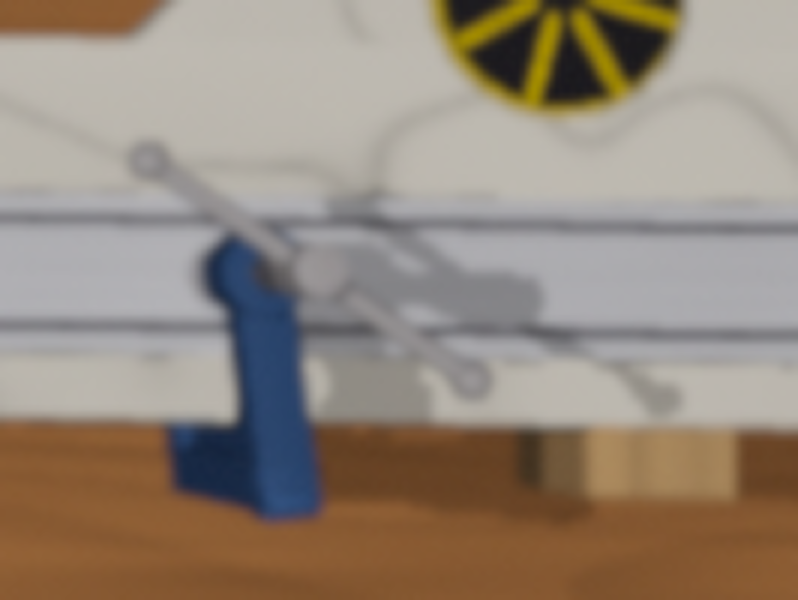

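View pics/c3.png

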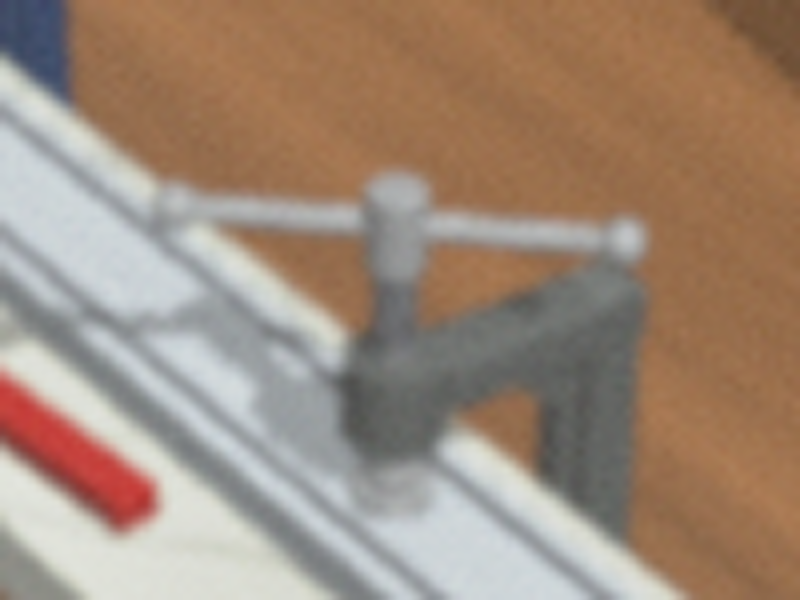

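View pics/c4.png

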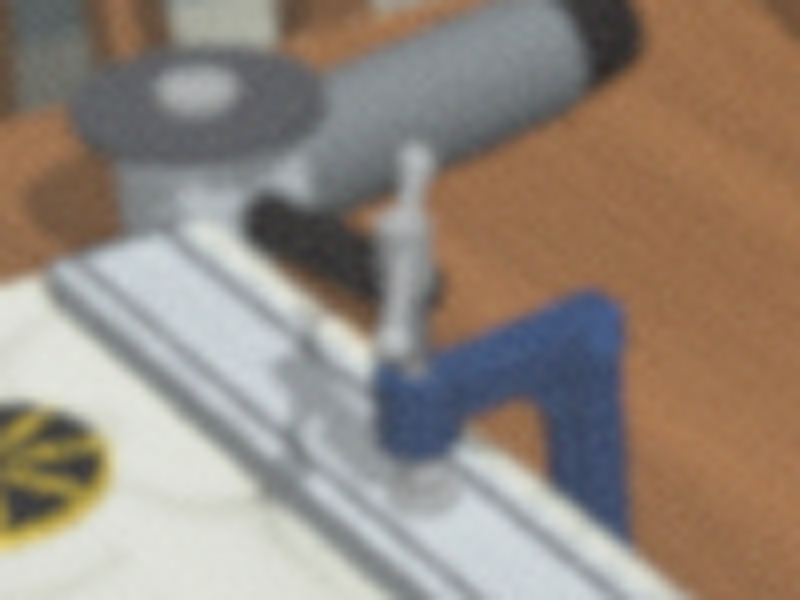

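```bash
cat > h.py <<'E'
import cv2,numpy as np
def ray(n,px):
    r=np.load(f"pics/{n}0.npz");K,d,V=r["intrinsics"],r["dist"],r["view"]
    u=cv2.undistortPoints(np.array([[px]],float),K,d)[0,0]
    R,t=V[:3,:3],V[:3,3]
    return -R.T@t, R.T@np.array([u[0],u[1],1])
def onz(n,px,z):
    o,d=ray(n,px);return o+d*(z-o[2])/d[2]
def proj(n,P):
    r=np.load(f"pics/{n}0.npz");V=r["view"]
    return cv2.projectPoints(np.array([P],float),cv2.Rodrigues(V[:3,:3])[0],V[:3,3],r["intrinsics"],r["dist"])[0][0,0]
E
python3 - <<'E'
from h import *
def c(p,x,y,f):return [x+(p[0]+.5)/f-.5,y+(p[1]+.5)/f-.5]
for nm,off,A,B,sa,sb,so in(("grey",(270,180),(385,146),(107,421),(175,203),(626,240),(290,140)),("blue",(415,185),(148,160),(471,378),None,(416,155),(220,85))):
    a=onz("top",c(A,*off,6),.218);b=onz("top",c(B,*off,6),.218)
    print(nm,a,b,"mid",(a+b)/2,"len",np.linalg.norm(a-b),"ang",np.degrees(np.arctan2(*(a-b)[[1,0]])))
    if sa: print("  scene",onz("scene",c(sa,*so,8),.218))
    print("  scene",onz("scene",c(sb,*so,8),.218))
    for P in(a,b): print("  reproj crop",(proj("scene",P)-so)*8)
E
```

```text
grey [0.58742425 0.02815776 0.218     ] [0.4929196  0.11907799 0.218     ] mid [0.54017193 0.07361788 0.218     ] len 0.13113967941277935 ang -43.892562659843826
  scene [0.58246039 0.02590386 0.218     ]
  scene [0.48833495 0.11714811 0.218     ]
  reproj crop [161.60100059 208.50418396]
  reproj crop [614.28421952 244.8106752 ]
blue [ 0.57757426 -0.18514257  0.218     ] [ 0.50687095 -0.29422814  0.218     ] mid [ 0.5422226  -0.23968536  0.218     ] len 0.1299946819087396 ang 57.05089534980679
  scene [ 0.49882881 -0.30305477  0.218     ]
  reproj crop [384.74324296 346.30350281]
  reproj crop [405.32113507 166.58446891]
```

```bash
cat >> h.py <<'E'
from scipy.spatial.transform import Rotation as Rot
C={"blue":np.array([.5422,-.2397]),"grey":np.array([.5402,.0736])}
R=.065
def pose(cl,th,gap,s=1,z=.210,out=.007,half=.011):
    """finger face 'gap' behind ball (negative=past) for ball angle th (clockwise push)"""
    e=np.array([np.cos(th),np.sin(th)]);t=np.array([np.sin(th),-np.cos(th)])
    p=C[cl]+e*(R+out)-t*(.007+half+gap)
    x=s*np.array([t[0],t[1],0]);y=np.array([0,0,-1.]);zz=np.cross(x,y)
    return np.array([*p,z]),Rot.from_matrix(np.c_[x,y,zz]).as_quat()
E
python3 - <<'E'
from h import *
from workcell import bot, hand, kinematics, get_obs
for cl,ths in(("blue",(57,27,-3)),("blue",(237,207,177)),("grey",(-44,)),("grey",(136,))):
  for s in(1,-1):
    for th in ths:
        for z in (.21,.31):
            q=kinematics.solve_ik(*pose(cl,np.radians(th),.02,s,z)); print(cl,th,s,z,None if q is None else np.round(q,2))
o=get_obs();print(Rot.from_quat(o["orientation"]).as_matrix().round(2),o["time_s"])
E
```

```text
blue 57 1 0.21 [-0.28  0.28  1.75 -0.    1.11 -1.28]
blue 57 1 0.31 [-0.28  0.19  1.64 -0.    1.31 -1.28]
blue 27 1 0.21 [-0.29  0.34  1.66 -0.    1.14 -0.76]
blue 27 1 0.31 [-0.29  0.26  1.55 -0.    1.33 -0.76]
blue -3 1 0.21 [-0.32  0.39  1.58 -0.    1.16 -0.27]
blue -3 1 0.31 [-0.32  0.32  1.47 -0.    1.35 -0.27]
blue 57 -1 0.21 [-0.28  0.28  1.75 -0.    1.11  1.86]
blue 57 -1 0.31 [-0.28  0.19  1.64 -0.    1.31  1.86]
blue 27 -1 0.21 [-0.29  0.34  1.66 -0.    1.14  2.38]
blue 27 -1 0.31 [-0.29  0.26  1.55 -0.    1.33  2.38]
blue -3 -1 0.21 [-0.32  0.39  1.58 -0.    1.16  2.87]
blue -3 -1 0.31 [-0.32  0.32  1.47 -0.    1.35  2.87]
blue 237 1 0.21 [-0.54  0.36  1.64  0.    1.15  1.6 ]
blue 237 1 0.31 [-0.54  0.28  1.52  0.    1.34  1.6 ]
blue 207 1 0.21 [-0.56  0.29  1.73 -0.    1.12  2.11]
blue 207 1 0.31 [-0.56  0.21  1.61 -0.    1.32  2.11]
blue 177 1 0.21 [-0.53  0.23  1.82 -0.    1.1   2.66]
blue 177 1 0.31 [-0.53  0.14  1.69 -0.    1.3   2.66]
blue 237 -1 0.21 [-0.54  0.36  1.64 -0.    1.15 -1.54]
blue 237 -1 0.31 [-0.54  0.28  1.52 -0.    1.34 -1.54]
blue 207 -1 0.21 [-0.56  0.29  1.73 -0.    1.12 -1.03]
blue 207 -1 0.31 [-0.56  0.21  1.61 -0.    1.32 -1.03]
blue 177 -1 0.21 [-0.53  0.23  1.82 -0.    1.1  -0.48]
blue 177 -1 0.31 [-0.53  0.14  1.69 -0.    1.3  -0.48]
grey -44 1 0.21 [ 0.08  0.35  1.65 -0.    1.14  0.85]
grey -44 1 0.31 [0.08 0.27 1.53 0.   1.34 0.85]
grey -44 -1 0.21 [ 0.08  0.35  1.65 -0.    1.14 -2.29]
grey -44 -1 0.31 [ 0.08  0.27  1.53 -0.    1.34 -2.29]
grey 136 1 0.21 [ 0.2   0.12  1.95 -0.    1.07 -2.17]
grey 136 1 0.31 [ 0.2   0.02  1.83 -0.    1.29 -2.17]
grey 136 -1 0.21 [ 0.2   0.12  1.95 -0.    1.07  0.97]
grey 136 -1 0.31 [0.2  0.02 1.83 0.   1.29 0.97]
[[ 0.97 -0.    0.25]
 [-0.25 -0.    0.97]
 [-0.   -1.   -0.  ]] 0.1
```

```bash
python3 - <<'E'
from h import *
from workcell import bot, hand, kinematics, get_obs
T=lambda:get_obs()["time_s"]
hand.move_gripper(0.0,40)
o=get_obs();p=o["position"];print(T(),o["gripper_width"])
bot.servo_line([p[0],p[1],.32],velocity=.2);print(T())
th=np.radians(57)
bot.reach(*pose("blue",th,.02,1,.31));print(T())
P,Q=pose("blue",th,.02)
bot.servo_line(P,Q,velocity=.15);print(T(), get_obs()["position"]-P)
t0=T();F=[]
for i in range(10):
    F.append(np.r_[get_obs()["wrist_force"],T()]); bot.dwell(.02)
print(np.round(F,2))
for v in (.003,.01,.05):
    t0=T()
    for i in range(4):
        P=P+[.0003*(1 if i%2==0 else -1),0,0];bot.servo_line(P,Q,velocity=v)
        o=get_obs();print(v,o["time_s"]-t0,(o["position"]-P).round(5),o["wrist_force"].round(2))
E
```

```text
0.8667 9.300499987580313e-05
1.5417
4.55
5.3667 [ 6.05552975e-04 -7.52184000e-05  7.81814896e-04]
[[ 0.95 -0.75 -0.09  5.37]
 [ 0.21  0.08 -0.12  5.38]
 [-0.44 -0.53 -0.28  5.4 ]
 [ 0.19 -0.99  0.14  5.42]
 [-0.09  0.1   0.03  5.43]
 [ 0.05 -1.23  0.2   5.45]
 [-0.31 -0.19  0.67  5.47]
 [-0.33 -0.38 -0.35  5.48]
 [ 0.42  1.2   0.64  5.5 ]
 [-0.96  0.06 -0.21  5.52]]
0.003 0.25 [ 1.5e-04 -6.0e-05  3.5e-04] [-0.33 -0.44  0.45]
0.003 0.5 [-6.e-05  0.e+00 -1.e-05] [ 0.09 -0.02  0.13]
0.003 0.75 [-0.e+00 -1.e-05 -5.e-05] [-1.21 -0.32 -0.54]
0.003 1.0 [-2.e-05 -1.e-05 -2.e-05] [-0.69  0.64 -0.04]
0.01 0.25 [ 3.e-05 -1.e-05 -0.e+00] [ 0.74  0.37 -0.08]
0.01 0.5 [-4.e-05 -0.e+00  2.e-05] [0.06 0.97 0.59]
0.01 0.75 [ 0.e+00 -0.e+00 -1.e-05] [-0.06 -0.61 -0.64]
0.01 1.0 [-2.e-05 -0.e+00  0.e+00] [ 0.32 -0.46  0.48]
0.05 0.25 [3.e-05 1.e-05 0.e+00] [-0.58 -0.4   0.87]
0.05 0.5000000000000009 [-2.e-05  0.e+00  2.e-05] [-0.12  0.74 -0.05]
0.05 0.7500000000000009 [ 2.e-05  0.e+00 -3.e-05] [ 0.98 -1.    0.23]
0.05 1.0000000000000009 [-2.e-05  3.e-05  0.e+00] [ 0.16  0.12 -0.41]
```

```bash
cat >> h.py <<'E'
def force(cl,th,n=3):
    from workcell import bot,get_obs
    t=np.array([np.sin(th),-np.cos(th)]);e=np.array([np.cos(th),np.sin(th)])
    f=[]
    for i in range(n):
        bot.dwell(.016);f.append(get_obs()["wrist_force"])
    f=np.mean(f,0)
    return -f[:2]@t, f[:2]@e, f[2]
E
python3 - <<'E'
from h import *
from workcell import bot, hand, kinematics, get_obs
T=lambda:get_obs()["time_s"]
th=np.radians(57)
bot.servo_line(*pose("blue",th,.004),velocity=.05)
print("free",np.round(force("blue",th,6),2),T())
for d in np.arange(57,42,-3.):
    th=np.radians(d)
    bot.servo_line(*pose("blue",th,0),velocity=.03)
    f=force("blue",th);print(d,np.round(f,2),round(T(),2))
    if f[0]>4.5:break
E
```

```text
free [-0.05  0.01  0.12] 9.1
57.0 [-0.05  0.04 -0.24] 9.43
54.0 [ 0.45 -0.15  0.42] 9.77
51.0 [0.02 0.22 0.23] 10.1
48.0 [-0.15  0.02  0.35] 10.43
45.0 [-0.11  0.07  0.08] 10.77
```

```bash
python3 - <<'E'
from workcell import vision
import cv2
for n,(x,y,w,h,f) in {"top":(405,175,133,100,6),"scene":(210,75,100,75,8)}.items():
    a=vision.read_camera(n)["frame"][y:y+h,x:x+w,::-1]
    cv2.imwrite(f"pics/{n}1.png",cv2.resize(a,None,fx=f,fy=f,interpolation=cv2.INTER_CUBIC))
E
```

```text
(no output)
```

View pics/top1.png

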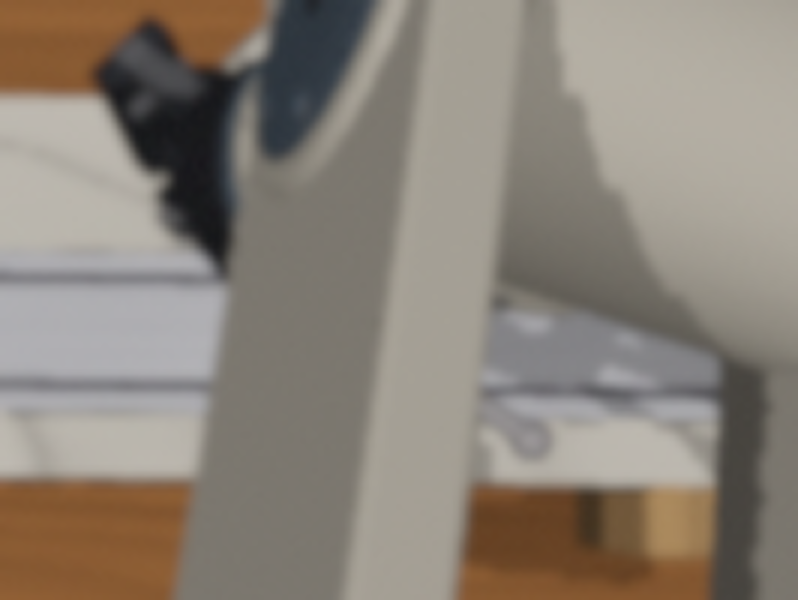

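View pics/scene1.png

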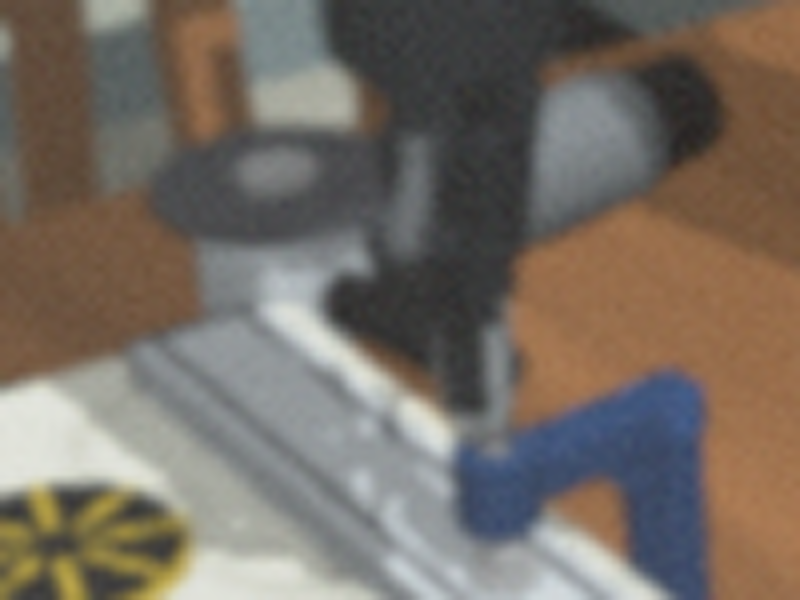

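```bash
python3 - <<'E'
from h import *
from workcell import vision,get_obs
o=get_obs();M=Rot.from_quat(o["orientation"]).as_matrix();p=o["position"];print(p)
a=vision.read_camera("scene")["frame"][90:165,230:330,::-1]
a=cv2.resize(a,None,fx=8,fy=8,interpolation=cv2.INTER_CUBIC)
def dot(P,c):
    q=(proj("scene",P)-[230,90]+.5)*8-.5;cv2.circle(a,tuple(int(v) for v in q),4,c,-1)
for sx in(-1,1):
  for sz in(-1,1):
    dot(p+M@[sx*.011,.017,sz*.0145],(0,255,0)); dot(p+M@[sx*.011,-.03,sz*.0145],(0,255,255))
dot([.5776,-.1851,.218],(0,0,255));dot([.5422,-.2397,.218],(255,0,255))
cv2.imwrite("pics/s2.png",a)
E
```

```text
[ 0.58020411 -0.17596889  0.20996977]
```

View pics/s2.png

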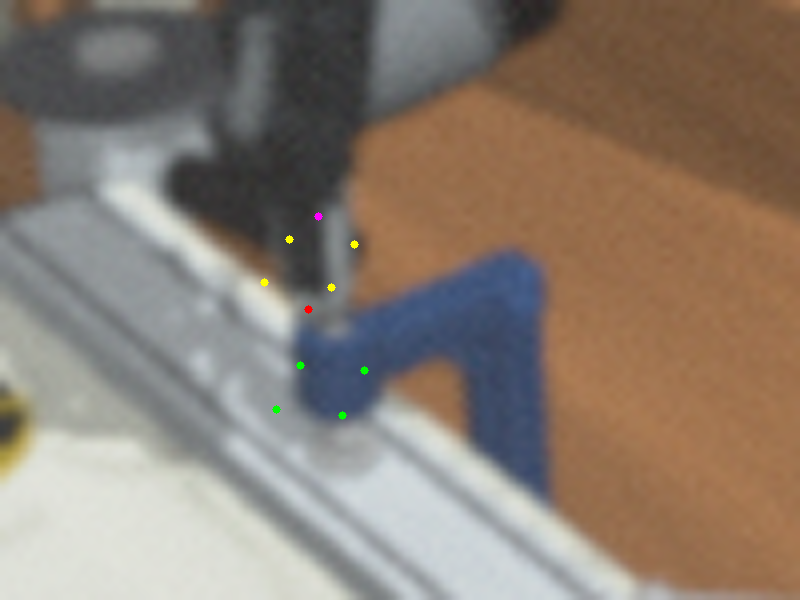

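```bash
python3 - <<'E'
from h import *
from workcell import vision,get_obs
fr=np.mean([vision.read_camera("scene")["frame"].astype(float) for _ in range(4)],0).astype(np.uint8)
a=fr[30:165,200:360,::-1]
a=cv2.resize(a,None,fx=4.4,fy=4.4,interpolation=cv2.INTER_LANCZOS4)
a=cv2.convertScaleAbs(a,alpha=1.6,beta=10)
cv2.imwrite("pics/s3.png",a);print(get_obs()["time_s"])
E
```

```text
11.1167
```

View pics/s3.png

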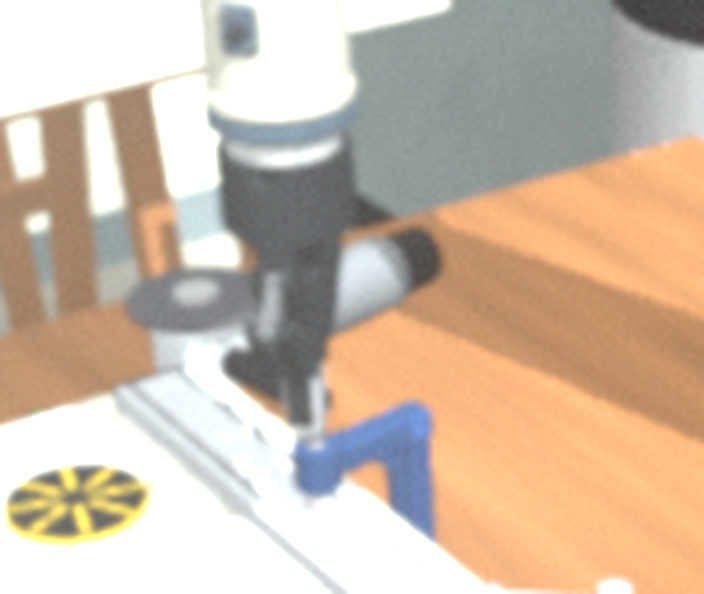

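```bash
python3 - <<'E'
from h import *
from workcell import vision,get_obs
o=get_obs();M=Rot.from_quat(o["orientation"]).as_matrix();p=o["position"]
for n,(x,y,w,h,f) in {"top":(380,150,133,100,6),"scene":(210,30,133,110,5)}.items():
    a=vision.read_camera(n)["frame"][y:y+h,x:x+w,::-1]
    a=cv2.resize(a,None,fx=f,fy=f,interpolation=cv2.INTER_CUBIC);a=cv2.convertScaleAbs(a,alpha=1.5,beta=10)
    def dot(P,c):
        q=(proj(n,P)-[x,y]+.5)*f-.5;cv2.circle(a,tuple(int(v) for v in q),3,c,-1)
    for k,c in((.017,(0,255,0)),(0,(0,255,255)),(-.056,(255,255,0)),(-.15,(255,0,255))):
      w2=(.011,.0145) if k>-.05 else (.0425,.038)
      for sx in(-1,1):
        for sz in(-1,1): dot(p+M@[sx*w2[0],k,sz*w2[1]],c)
    dot([.5776,-.1851,.218],(0,0,255))
    cv2.imwrite(f"pics/{n}4.png",a)
E
```

```text
(no output)
```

View pics/top4.png

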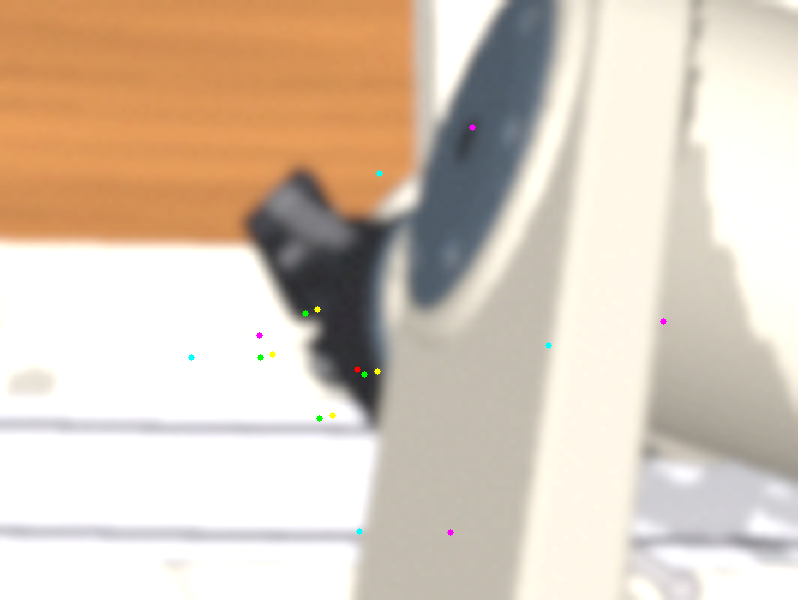

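View pics/scene4.png

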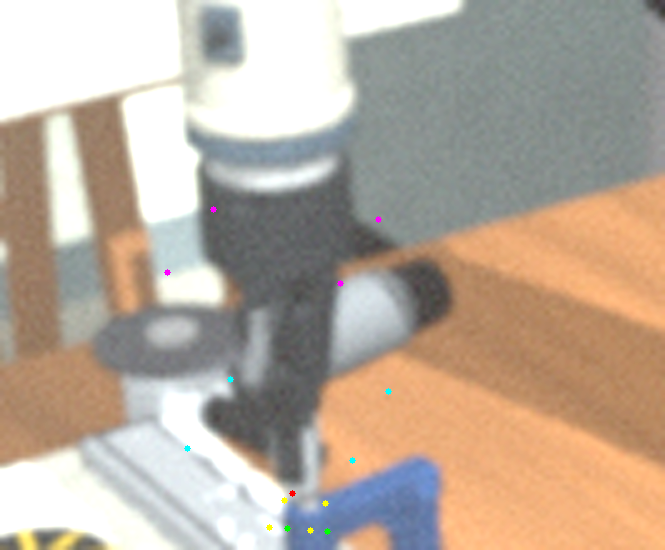

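```bash
python3 - <<'E'
from h import *
from workcell import bot,vision,get_obs
P,Q=pose("blue",np.radians(57),.02);bot.servo_line(P,Q,velocity=.15)
P,Q=pose("blue",np.radians(57),.07);bot.servo_line(P,Q,velocity=.2)
o=get_obs();M=Rot.from_quat(o["orientation"]).as_matrix();p=o["position"];print(p,M.round(2),o["joint_pos"].round(3),o["time_s"])
r={}
for n,(x,y,w,h,f) in {"top":(360,150,133,100,6),"scene":(210,30,133,110,5)}.items():
    fr=vision.read_camera(n)["frame"];cv2.imwrite(f"pics/{n}5full.png",fr[:,:,::-1])
    a=fr[y:y+h,x:x+w,::-1]
    a=cv2.resize(a,None,fx=f,fy=f,interpolation=cv2.INTER_CUBIC)
    def dot(P,c):
        q=(proj(n,P)-[x,y]+.5)*f-.5;cv2.circle(a,tuple(int(v) for v in q),2,c,-1)
    for k,c in((.017,(0,255,0)),(0,(0,255,255)),(-.056,(255,255,0))):
      w2=(.011,.0145) if k>-.05 else (.0425,.038)
      for sx in(-1,1):
        for sz in(-1,1): dot(p+M@[sx*w2[0],k,sz*w2[1]],c)
    dot([.5776,-.1851,.218],(0,0,255))
    cv2.imwrite(f"pics/{n}5.png",a)
E
```

```text
[ 0.50827038 -0.13156454  0.21040042] [[ 0.84  0.    0.55]
 [-0.55 -0.    0.84]
 [ 0.   -1.    0.  ]] [-0.256  0.201  1.851 -0.     1.088 -1.25 ] 12.0
```

View pics/top5.png

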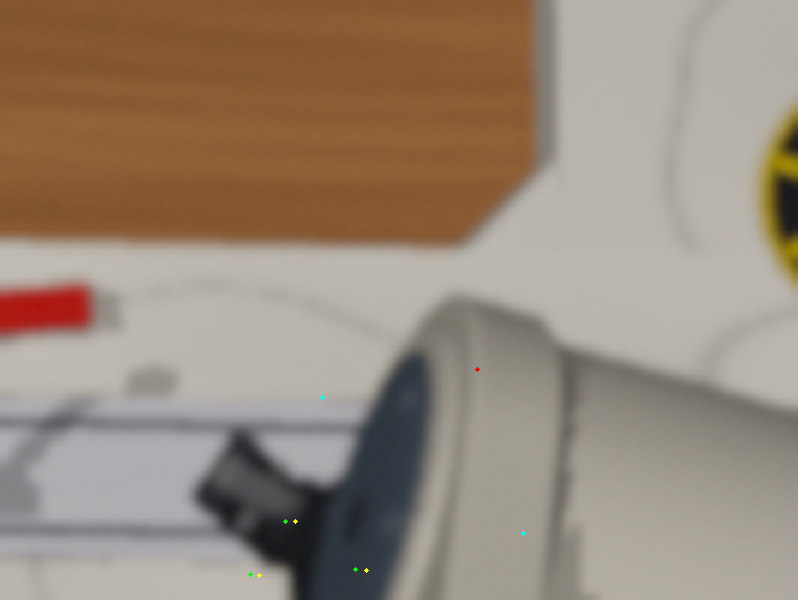

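View pics/scene5.png

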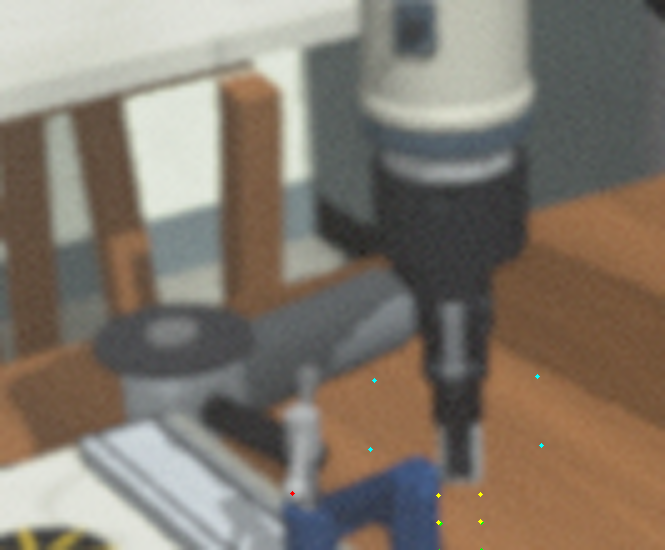

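View pics/scene5full.png

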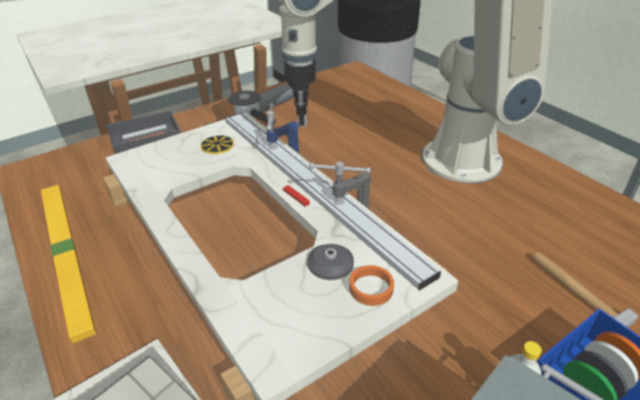

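```bash
sed -i 's/z=.210/z=.182/' h.py; python3 - <<'E'
from h import *
from workcell import bot, hand, kinematics, get_obs,vision
T=lambda:get_obs()["time_s"]
th=np.radians(57)
bot.servo_line(*pose("blue",th,.03),velocity=.1)
bot.servo_line(*pose("blue",th,.004),velocity=.1)
print("free",np.round(force("blue",th,4),2),T())
for d in np.arange(57,42,-3.):
    th=np.radians(d)
    bot.servo_line(*pose("blue",th,0),velocity=.03)
    f=force("blue",th);print(d,np.round(f,2),round(T(),2))
    if f[0]>4.5:break
for n,(x,y,w,h,f) in {"top":(405,175,133,100,6),"scene":(210,75,100,75,8)}.items():
    a=vision.read_camera(n)["frame"][y:y+h,x:x+w,::-1]
    cv2.imwrite(f"pics/{n}6.png",cv2.resize(a,None,fx=f,fy=f,interpolation=cv2.INTER_CUBIC))
E
```

```text
free [-0.22 -0.05  0.03] 13.2167
57.0 [0.2  0.18 0.31] 13.55
54.0 [0.82 0.06 0.45] 13.88
51.0 [ 1.44 -0.44  0.72] 14.22
48.0 [ 0.91 -1.14  0.15] 14.55
45.0 [0.97 0.01 0.17] 14.88
```

View pics/top6.png

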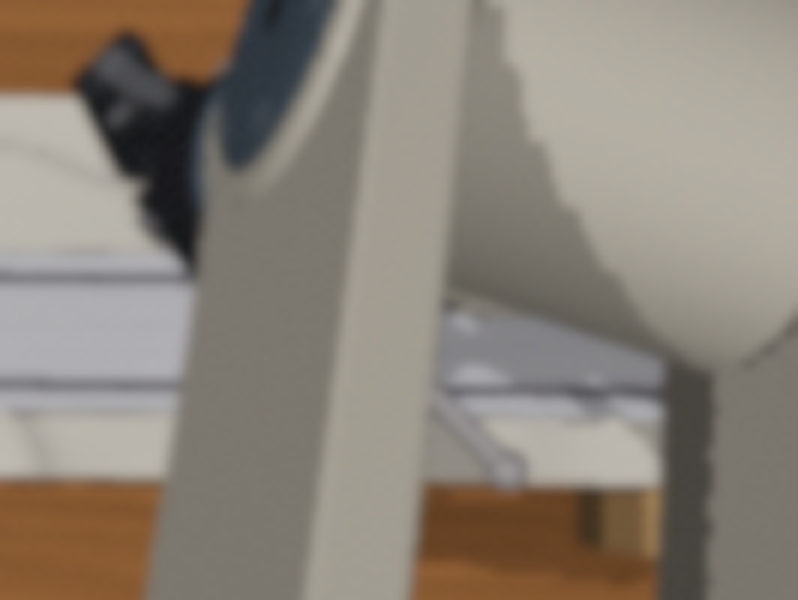

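View pics/scene6.png

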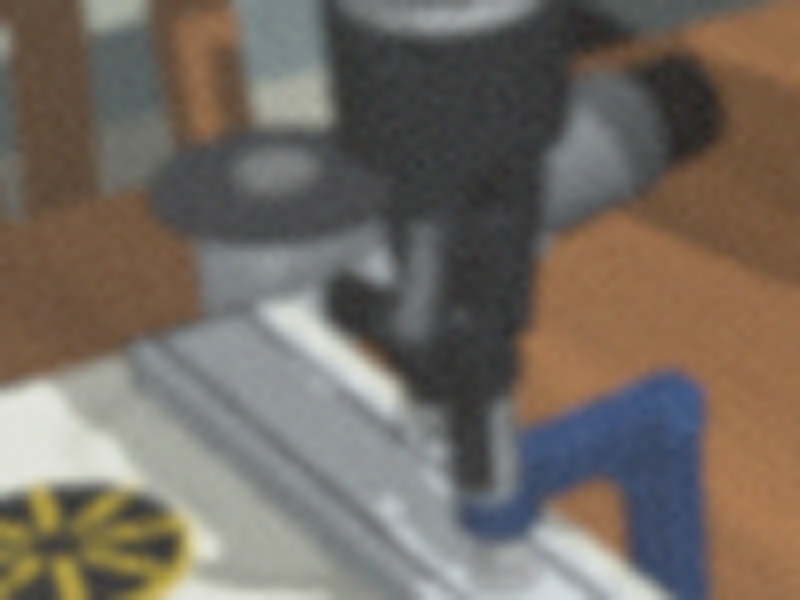

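```bash
python3 - <<'E'
from h import *
from workcell import bot, hand, kinematics, get_obs,vision
b=onz("top",(489.2,253.0),.218);d=C["blue"]-b[:2];print(b,np.degrees(np.arctan2(d[1],d[0])),np.linalg.norm(d))
T=lambda:get_obs()["time_s"]
d=45.
while d>-5:
    d-=1.5 if d>38.5 else .62
    th=np.radians(d)
    bot.servo_line(*pose("blue",th,0),velocity=.03)
    f=force("blue",th);print(round(d,2),np.round(f,2),round(T(),2))
    if f[0]>3.3:break
print(d, np.round(force("blue",th,5),2))
E
```

```text
[ 0.49587705 -0.28627732  0.218     ] 45.156880963404575 0.06569065138363042
43.5 [ 1.05 -0.15  0.48] 15.28
42.0 [ 0.12 -0.04  0.56] 15.58
40.5 [ 1.04 -0.59 -0.18] 15.88
39.0 [ 1.07 -0.51 -0.12] 16.18
37.5 [ 0.83 -0.51  0.04] 16.48
36.88 [ 1.01 -0.67  0.48] 16.78
36.26 [ 1.23 -0.57 -0.13] 17.08
35.64 [ 1.86 -1.03  0.27] 17.38
35.02 [ 1.39 -0.2  -0.16] 17.68
34.4 [ 0.77 -0.73 -0.17] 17.98
33.78 [ 0.91  0.02 -0.19] 18.28
33.16 [ 1.33 -0.21  0.2 ] 18.58
32.54 [ 1.92 -0.29  1.02] 18.88
31.92 [ 1.73 -0.19  0.37] 19.18
31.3 [ 0.72 -0.32 -0.28] 19.48
30.68 [ 1.18 -0.17  0.35] 19.78
30.06 [ 3.44 -0.37  0.54] 20.08
30.060000000000016 [ 3.29 -0.45  0.75]
```

```bash
python3 - <<'E'
from h import *
from workcell import bot, hand, kinematics, get_obs
T=lambda:get_obs()["time_s"]
th=np.radians(30.06);g=0;f=[3.3];st=.15
while f[0]<12.8 and g>-.008:
    g-=st*1e-3
    bot.servo_line(*pose("blue",th,g),velocity=.01)
    f=force("blue",th,5);print(round(g*1e3,2),np.round(f,2),round(T(),2))
F=[]
t0=T()
while T()-t0<1.6:
    F.append(force("blue",th,6)[0]);
print(np.round(F,2),T())
E
```

```text
-0.15 [ 4.43 -0.52  0.42] 20.5
-0.3 [ 5.34 -0.43  0.39] 20.83
-0.45 [ 5.13 -0.56  0.62] 21.17
-0.6 [ 5.68 -0.52  0.97] 21.5
-0.75 [ 5.67 -0.5   1.03] 21.83
-0.9 [ 6.27 -0.61  0.93] 22.17
-1.05 [ 6.41 -0.85  1.37] 22.5
-1.2 [ 7.34 -0.55  1.16] 22.83
-1.35 [ 7.56 -0.19  1.36] 23.17
-1.5 [ 7.3  -0.64  1.53] 23.5
-1.65 [ 7.76 -0.14  1.53] 23.83
-1.8 [ 8.78 -0.38  1.63] 24.17
-1.95 [ 8.72 -0.33  2.05] 24.5
-2.1 [ 9.01 -0.54  2.31] 24.83
-2.25 [ 9.18 -0.06  2.35] 25.17
-2.4 [9.88 0.09 2.57] 25.5
-2.55 [10.22  0.13  2.36] 25.83
-2.7 [10.36 -0.13  2.71] 26.17
-2.85 [11.24 -0.08  2.87] 26.5
-3.0 [11.29 -0.05  2.45] 26.83
-3.15 [11.11 -0.41  3.14] 27.17
-3.3 [11.5  -0.19  2.92] 27.5
-3.45 [12.03 -0.02  2.99] 27.83
-3.6 [12.62  0.17  3.55] 28.17
-3.75 [12.8   0.3   3.56] 28.5
-3.9 [13.43 -0.12  3.57] 28.83
[13.13 13.4  13.07 13.2  13.28 13.38 13.38 13.12 13.34 13.18 12.87 13.44
 13.16 13.12 13.48 13.06 13.07] 30.5333
```

```bash
python3 - <<'E'
from h import *
from workcell import bot, hand, kinematics, get_obs
T=lambda:get_obs()["time_s"]
th=np.radians(30.06)
bot.servo_line(*pose("blue",th,-.0043),velocity=.01)
F=[]
t0=T()
while T()-t0<1.2: F.append(force("blue",th,6)[0])
print(np.round(F,2),T())
bot.servo_line(*pose("blue",th,.002),velocity=.02)
bot.servo_line(*pose("blue",th,.03),velocity=.1)
print("free",np.round(force("blue",th,5),2))
bot.servo_line(*pose("blue",th,.03,z=.31),velocity=.2)
th=np.radians(-43.9)
bot.reach(*pose("grey",th,.03,z=.31))
print(T())
bot.servo_line(*pose("grey",th,.03),velocity=.15)
bot.servo_line(*pose("grey",th,.004),velocity=.08)
bot.dwell(.1);print("free",np.round(force("grey",th,6),2),T())
E
```

```text
[14.44 13.89 14.59 14.27 14.02 14.18 14.07 14.01 14.01 14.07 14.2  14.06
 14.05] 32.0833
free [-0.4  -0.28  0.05]
35.325
free [-0.17 -0.08  0.32] 37.0
```

```bash
python3 - <<'E'
from h import *
from workcell import bot, hand, kinematics, get_obs
T=lambda:get_obs()["time_s"]
th=np.radians(-43.9);g=.004
f=[0]
while f[0]<13.6 and g>-.012:
    g-=.0009 if f[0]<9 else (.0005 if f[0]<12 else .0002)
    bot.servo_line(*pose("grey",th,g),velocity=.02)
    f=force("grey",th,5);print(round(g*1e3,2),np.round(f,2),round(T(),2))
F=[]
t0=T()
while f[0]>10 and T()-t0<1.8: F.append(force("grey",th,6)[0])
print(np.round(F,2),T(),g)
E
```

```text
3.1 [ 0.31 -0.08  0.04] 37.33
2.2 [-0.55 -0.3   0.43] 37.67
1.3 [-0.22  0.16 -0.01] 38.0
0.4 [-0.06  0.03  0.01] 38.33
-0.5 [ 0.15 -0.2   0.1 ] 38.67
-1.4 [ 2.   -0.18 -0.49] 39.0
-2.3 [ 4.67  0.21 -0.9 ] 39.33
-3.2 [ 7.21 -0.13 -1.35] 39.67
-4.1 [ 8.68 -0.49 -2.06] 40.0
-5.0 [11.09 -1.06 -3.1 ] 40.33
-5.5 [12.35 -0.39 -3.32] 40.67
-5.7 [12.41 -0.24 -3.37] 41.0
-5.9 [13.31 -0.77 -3.77] 41.33
-6.1 [13.68  0.09 -3.54] 41.67
[13.44 13.39 13.82 13.41 13.23 13.73 14.01 13.84 13.61 13.51 13.05 13.25
 13.52 13.57 12.97 13.64 13.49 13.37] 43.4667 -0.006099999999999997
```

```bash
python3 - <<'E'
from h import *
from workcell import bot, hand, kinematics, get_obs,vision
T=lambda:get_obs()["time_s"]
th=np.radians(-43.9)
bot.servo_line(*pose("grey",th,.002),velocity=.03)
bot.servo_line(*pose("grey",th,.035),velocity=.12)
P,Q=pose("grey",th,.035,z=.33);bot.servo_line(P,Q,velocity=.2)
print("free",np.round(force("grey",th,5),2),T())
P,Q=pose("grey",th,.035,z=.33);bot.reach([.3,.45,.35],Q);print(T())
fr=vision.read_camera("top")["frame"][:,:,::-1];cv2.imwrite("pics/top7.png",fr)
for nm,(x,y) in {"g":(270,180),"b":(415,185)}.items():
    cv2.imwrite(f"pics/t7{nm}.png",cv2.resize(fr[y:y+100,x:x+133],None,fx=6,fy=6,interpolation=cv2.INTER_CUBIC))
print(np.round(get_obs()["wrist_force"],2),T())
E
```

```text
free [ 0.22 -0.05 -0.08] 45.2833
47.1333
[ 0.12 -0.21  0.09] 47.1833
```

View pics/top7.png

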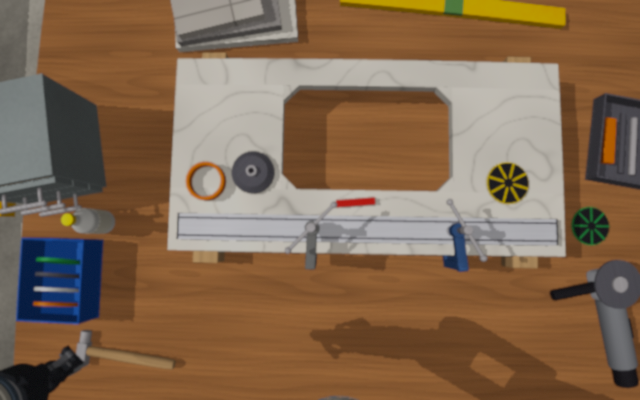

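View pics/t7g.png

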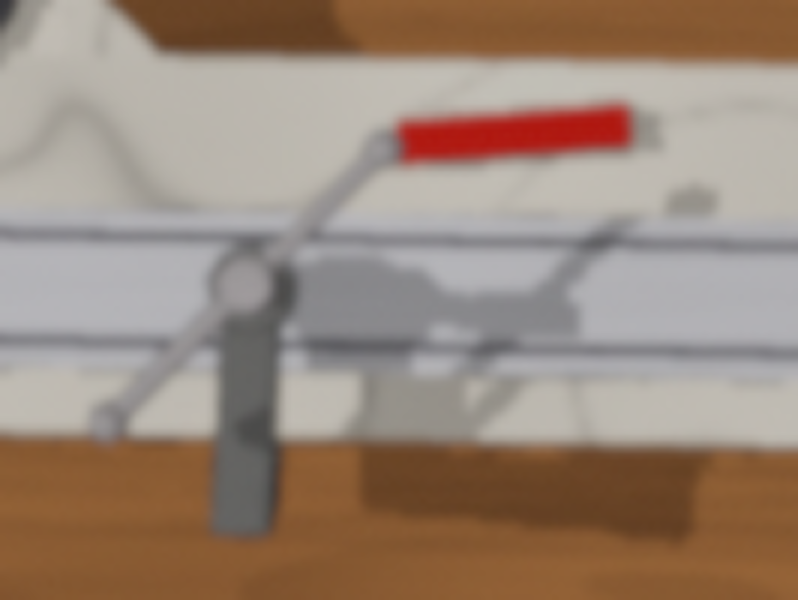

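View pics/t7b.png

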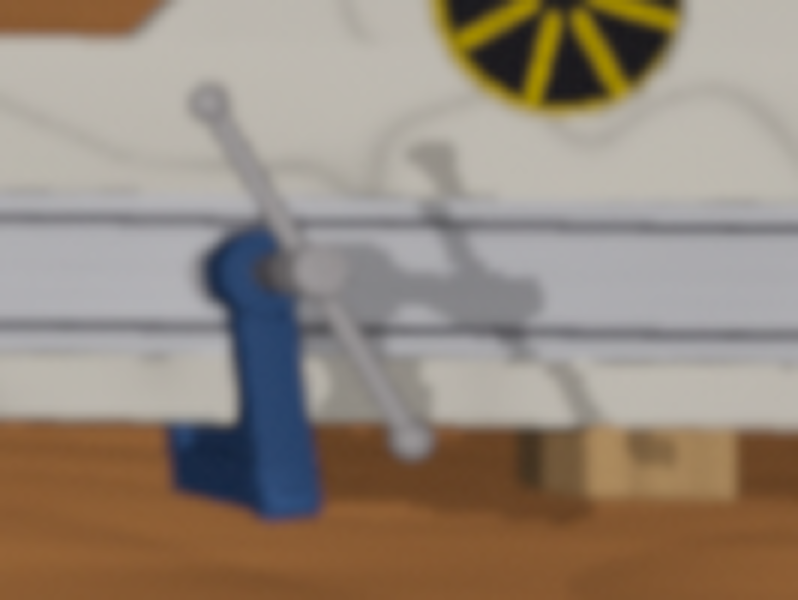

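```bash
python3 -c "
from workcell import hand_in,get_obs
print(get_obs()['time_s']);hand_in()"
```

```text
47.1833
the job is handed in; nothing more can be done
```

I turned the blue clamp's screw about 27° clockwise until it stopped dead, proved both clamps, backed the arm away and handed in at 47.2 s.

| Clamp | Proof push on the ball end | Held for | Movement under the push |
|---|---|---|---|
| Blue | about 13.2 N, then about 14.1 N | about 2.9 s in all | no giving seen |
| Grey | about 13.5 N | about 1.8 s | no giving seen |

- **Last checks:** the final top picture shows the blue bar where it came up hard (about 30°) and the grey bar unchanged. The wax stick, cup wheel, disc and roll are where they were. The wrist force read about zero once the arm was clear.
- **Missed first sweep:** my first pass at the blue ball met nothing. The scene picture showed the closed fingertips about 30 mm higher than the tool-frame figures gave. I lowered the tool 28 mm and it then made contact; I did not find the cause.
- **Camera disagreement:** the two cameras differed by 5 to 12 mm on the ball positions. I used the top camera, whose 130–131 mm bar lengths fitted the stated size.
- **Not checked:** I did not push on the blue clamp again after proving the grey one, so its tightness at the end rests on the picture only.

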